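# Thread the lamp's swivel pin

### The arm

A 7-joint arm with a two-finger parallel gripper is mounted at the origin on the work surface. World frame = base frame: x ahead of the robot, y to its left, z up, the work surface at z = 0. Lengths are in m, angles in rad, forces in N, time in s.
With the tool pointing down it reaches from about 0.425 to 0.925 m from the base axis. Payload 6.8 kg.
Tool frame: the origin (TCP) lies on the centre line of the jaws, within the pads' length; the fingertips stand 14 mm ahead of it and the grasp point (between the pads) lies 5 mm behind it (r.tips_ahead is the distance from the TCP to the fingertips, in m); z points along the fingers, y is the line along which they close (so a half turn about z gives the same grasp; the last joint's range is limited). The gripper opens to 85 mm and grips with 20 to 120 N. Pads are 22 mm wide; open, the fingers measure 114 mm over their backs; the gripper's body (76 mm by 85 mm) begins 54 mm behind the grasp point. The pads swing forward as they close: fully open they stand 13 mm farther back than shut.
Start: joints at [1.129, 0.477, 0.022, 1.555, -0.011, 1.109, -0.083], TCP at [0.221, -0.638, 0.245] pointing down, gripper open.
Joint ranges: [-2.96, 2.96], [-0.34, 2.1], [-1.41, 1.46], [0.24, 2.44], [-1.37, 4.51], [0.17, 1.92], [-2.96, 2.96]. Speed limits (rad/s): [2.39, 2.39, 3.14, 3.14, 3.14, 3.14, 3.14].

### API

Orientations are given as a rotation vector (axis times angle).
In Python, from bench import r, eyes gives the robot as it stands.
- The arm moves only by the tool step_arm, never from a script. Its argument "rows" is a list of rows, each a list of 6 numbers: the shift along the world's x, y, z in units of 60 cm (1.0 is 60 cm), then the turn, a rotation vector about the world's x, y, z in units of pi rad (1.0 is pi rad). In form: [[x, y, z, rx, ry, rz], ...]. A call has 1 to 5 rows; each row is the pose to reach, as a shift and turn from the pose commanded when the call began, turning the shorter way round; what a row does not reach only later rows make up. A row lasts 1/12 s, in which the tool goes at most 41.7 mm and 7.16 degrees, less where a joint would pass 70% of its speed; a pose out of reach is approached as far as the arm can. A call with a number of a shift or a turn outside -1 to 1 is refused whole. A call with a gripper value outside its range is refused whole. "jaw" is the closure, from 0 (fully open) to 1 (shut), set as the call begins (left out, the last holds). The fingers move at their own pace and stop on an object; "squeeze" is the grip in N (left out, the last holds). Time passes only in rows, so rows that repeat a pose let the fingers close. It gives the time, the measured TCP pose, the force, the opening and the grip force at its end, in the units of the state.
- r.get_obs(): the state, without advancing time (a new reading comes with each control period).
- eyes.grab_frame(name): name is "side" or "top" or "wrist"; returns the picture (384x512x3 uint8, red, green, blue); there is no depth.
- eyes.camera_info(name): a dict with "mtx" (3x3 intrinsics, pixels), "k1" (the pictures are not rectified: a ray, as slopes to the right and down, at radius r is drawn at 1 + k1 r^2 times it, then the intrinsics apply), "extrinsics" (4x4, takes a point from camera to world coordinates); the wrist camera has in their place "tool_from_camera" (4x4, takes a point from camera to tool coordinates, whose origin is the TCP and whose axes are the flange's). Camera axes: x right, y down, z forward; pixel columns grow to the right and rows downward; lengths in m; the calibration is good to about 2 mm. A picture is of the moment at which its call begins: read the wrist's pose just before it. camera_info takes no time and is no camera call.
- r.hand_in(): hands the job in; it is judged then, once.
The state is a dict: "clock": time; "joints": joint angles; "qvel": joint speeds; "tau": joint torques, N m; "tcp_pos": TCP position; "orientation": TCP orientation; "contact_force": force on the tool from outside, world axes, zero at the start; "moment": the same for the moment, N m; "grip_width": finger opening in m; "gripper_force": force on a finger pad.
Only numpy, scipy, OpenCV 4.12 (cv2) and the standard library are available. Lean on these libraries where they do the work, as an engineer would, in place of code of your own. Each camera call takes 0.05 s, during which the arm holds its last target. There are 200 camera calls.

### The job

Hang the headphones, which cover the bore of the lamp's swivel bracket, over the middle of the low rail's bar and let go of them. Then take the longest of the three pins from the wooden rack and thread it from above, tip first, through the bracket's upper arm and then the lower one. Finish while holding the pin still there, its collar about 15 mm above the upper arm so that I can slip a washer under it; leave the other pins in the rack and the other things where they are.

Things in the scene. Friction and masses are not known exactly. Their poses are not given: they have to be found in the camera images.
- headphones: stiff on-ear headphones, an inverted U 160 mm wide along y, band 24 mm wide along x, astride the bracket's upper arm at the start. Origin: middle of the underside of the flat crown (60 mm long); z up. On the crown a rubber pad, 26 mm along x, 50 along y, 4 to 26 mm above the origin: grip it across x. Ear cups reach 115 mm below the origin, 108 mm apart. 0.18 kg
- rail: fixed low rail: a steel bar 16 mm thick and 180 mm long along its x axis, its top 150 mm above the table, on two posts 85 mm either side of the middle, each with a foot 50 mm along x and 90 mm along y. Origin on the table under the bar's middle.
- rail_top (a point): middle of the bar's top line; x along the bar
- bracket: fixed steel lamp bracket: a column, 34 to 62 mm from the bore along +x, carries two level arms pointing to its own -x (away from the robot), 40 mm wide, at heights 113-125 mm (its highest part) and 58-70 mm. Each has an upright 14 mm bore with 3 mm chamfered mouth, in line, 22 mm from the arm's free end; only table below. Base plate 90 mm along y. Origin on the table under the bore
- bore_top (a point): centre of the bore at the top face of the upper arm, 125 mm above the table
- bore_low (a point): centre of the bore at the underside of the lower arm, 58 mm above the table
- rack: fixed wooden block, 60 mm along x, 190 mm along y, 45 mm high, with three upright holes at y = -65, 0 and 65 mm, 34 mm deep (their floor 11 mm above the table). Each holds one pin standing upright, in any order. Origin: centre of the underside.
- pin: the longest pin: steel, 142 mm in all, about 0.16 kg. Origin at its tip (lower end), z up to the knob. Shaft 12 mm thick, tapered to 7 mm over the last 5 mm, from 0 to 105 mm; collar 26 mm wide from 105 to 110 mm; round grip knob 20 mm wide from 110 to 142 mm. Stands in one of the rack's holes
- pin_tip (a point): centre of the long pin's tip
- pin_collar (a point): centre of the underside of the long pin's collar, 105 mm above the tip
- pin_knob (a point): on the long pin's axis, 122 mm above the tip, where the knob is gripped
- pin_medium: pin like the long one but with a shaft of 72 mm (109 mm in all), in the rack; leave it there. Origin at its tip.
- pin_short: pin like the long one but with a shaft of 45 mm (82 mm in all), in the rack; leave it there. Origin at its tip.
- multimeter: bystander: black multimeter lying flat, 80 x 150 x 34 mm, beyond the bracket
- screwdriver: bystander: screwdriver with a red handle, lying in front
- bulb: bystander: white LED bulb standing on its cap, 60 mm across and 108 mm high
- solder_reel: bystander: grey reel standing on its flange, 58 mm across and 44 mm high
- parts_tray: bystander: low white tray, 100 x 140 x 30 mm, in front
- adapter: bystander: black plug adapter, 50 x 70 x 32 mm, on the left
Things that resemble listed ones, but are neither listed nor needed, are in the scene too. Leave any turquoise look-alike of the headphones alone.

How it is judged:
By the outcome, as a careful person would: the job done as asked, in the order asked, and still so for the second after the job is handed in, while the arm keeps its last pose, push and grip.
It also fails if it takes over 54 s, if anything falls off the work surface, if the arm or the gripper's body presses on something with over 40 N, if the wrist force passes 120 N, or if a joint passes its speed limit or range.

## Working session

There is one attempt and no reset: what is moved stays moved. The work goes in short steps, Python scripts to look and compute and a tool call to move; the robot and the scene stay as the last step left them, time stands still between calls to the robot, and variables do not carry over. Pictures are saved under pics/ and viewed, at most 12 in all, crops included, and the job is handed in when it is done.

Besides the shell and the picture viewer there is one more tool, called after "Emit:" by a JSON object that holds its "api" and its "payload". step_arm: Moves the arm, as the interface text tells. Shifts and turns lie within -1 to 1; 1 stands for 60 cm of shift or pi rad of turn. Its arguments: {"type":"object","properties":{"rows":{"type":"array"},"jaw":{"type":"number"},"squeeze":{"type":"number"}},"required":["rows"]}

```bash
ls; mkdir -p pics; python3 - <<'E'
from bench import r, eyes
import cv2,numpy as np
o=r.get_obs()
print(o['clock'],o['tcp_pos'],o['orientation'],o['grip_width'])
a=[]
for n in("side","top"):
    f=eyes.grab_frame(n);cv2.imwrite(f"pics/{n}0.png",f[:,:,::-1]);c=eyes.camera_info(n);print(n,np.round(c['mtx'],1).tolist(),c['k1'],np.round(c['extrinsics'],3).tolist())
print(eyes.camera_info("wrist"))
E
```

```text
pics
0.0 [ 0.22095889 -0.63721286  0.24432688] [-3.09619449e+00 -5.21640636e-01  6.73495607e-04] 0.08540723656967983
side [[410.8, 0.0, 252.7], [0.0, 410.8, 185.1], [0.0, 0.0, 1.0]] -0.11308016052697115 [[0.966, -0.143, 0.213, 0.235], [-0.257, -0.552, 0.793, -0.867], [0.004, -0.821, -0.57, 0.788], [0.0, 0.0, 0.0, 1.0]]
top [[364.8, 0.0, 249.2], [0.0, 364.8, 192.2], [0.0, 0.0, 1.0]] -0.11925202129263451 [[0.011, -0.983, 0.184, 0.255], [-1.0, -0.011, -0.002, 0.056], [0.004, -0.184, -0.983, 1.201], [0.0, 0.0, 0.0, 1.0]]
{'mtx': array([[266.08480607,   0.        , 259.67884726],
       [  0.        , 266.08480607, 189.65772304],
       [  0.        ,   0.        ,   1.        ]]), 'k1': -0.02918175462768541, 'tool_from_camera': array([[ 4.97510715e-04, -9.60660339e-01, -2.77725523e-01,
         7.12589428e-02],
       [ 9.99999526e-01,  7.10335991e-04, -6.65697311e-04,
        -9.26171170e-04],
       [ 8.36787439e-04, -2.77725060e-01,  9.60660237e-01,
        -1.27764507e-01],
       [ 0.00000000e+00,  0.00000000e+00,  0.00000000e+00,
         1.00000000e+00]])}
```

View pics/top0.png

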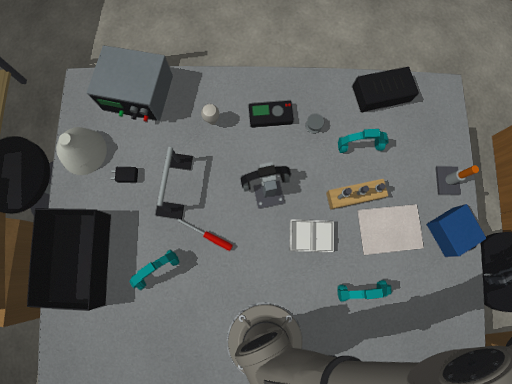

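View pics/side0.png

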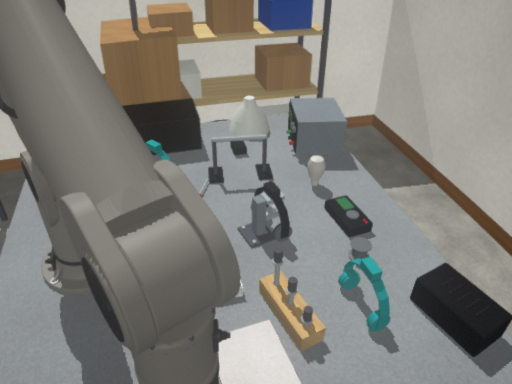

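The top view shows the black headphones on the bracket at about (266,178), the low rail's bar from (168,150) to (163,207), and the rack at (358,193). In the side view the tallest pin is at the far (+y) end of the rack, at (278,265). That corresponds to (348,190) in the top view. The turquoise items are look-alikes.

```bash
cat > h.py <<'E'
from bench import r, eyes
import cv2,numpy as np
from scipy.spatial.transform import Rotation as R
def cam(n,o=None):
    c=eyes.camera_info(n)
    if n=="wrist":
        T=np.eye(4);T[:3,:3]=R.from_rotvec(o['orientation']).as_matrix();T[:3,3]=o['tcp_pos']
        E=T@c['tool_from_camera']
    else: E=np.array(c['extrinsics'])
    return np.array(c['mtx']),np.array([c['k1'],0,0,0.]),E
def ray(C,px):
    K,d,E=C;p=cv2.undistortPoints(np.array(px,float).reshape(-1,1,2),K,d)[:,0]
    return E[:3,3],np.c_[p,np.ones(len(p))]@E[:3,:3].T
def plane(C,px,z):
    o,v=ray(C,px);return o+v*((z-o[2])/v[:,2:])
def proj(C,P):
    K,d,E=C;I=np.linalg.inv(E)
    return cv2.projectPoints(np.array(P,float).reshape(-1,1,3),cv2.Rodrigues(I[:3,:3])[0],I[:3,3],K,d)[0][:,0]
def tri(C1,p1,C2,p2):
    a,u=ray(C1,[p1]);b,v=ray(C2,[p2]);u,v=u[0],v[0]
    s=np.linalg.lstsq(np.c_[u,-v],b-a,rcond=None)[0]
    A,B=a+s[0]*u,b+s[1]*v;return (A+B)/2,np.linalg.norm(A-B)
E
python3 - <<'E'
import cv2,numpy as np
t=cv2.imread('pics/top0.png');s=cv2.imread('pics/side0.png')
a=cv2.resize(t[140:225,145:405],None,fx=3,fy=3,interpolation=cv2.INTER_CUBIC)
b=cv2.resize(s[115:345,200:345],None,fx=2.0,fy=2.0,interpolation=cv2.INTER_CUBIC)
c=np.zeros((600,800,3),np.uint8);c[:255,:780]=a
d=cv2.resize(s[175:290,235:345],None,fx=3,fy=3,interpolation=cv2.INTER_CUBIC);c[255:600,:330]=d
e=cv2.resize(s[240:350,250:340],None,fx=3,fy=3,interpolation=cv2.INTER_CUBIC);c[255:585,340:610]=e
cv2.imwrite('pics/c1.png',c)
E
```

```text
(no output)
```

View pics/c1.png

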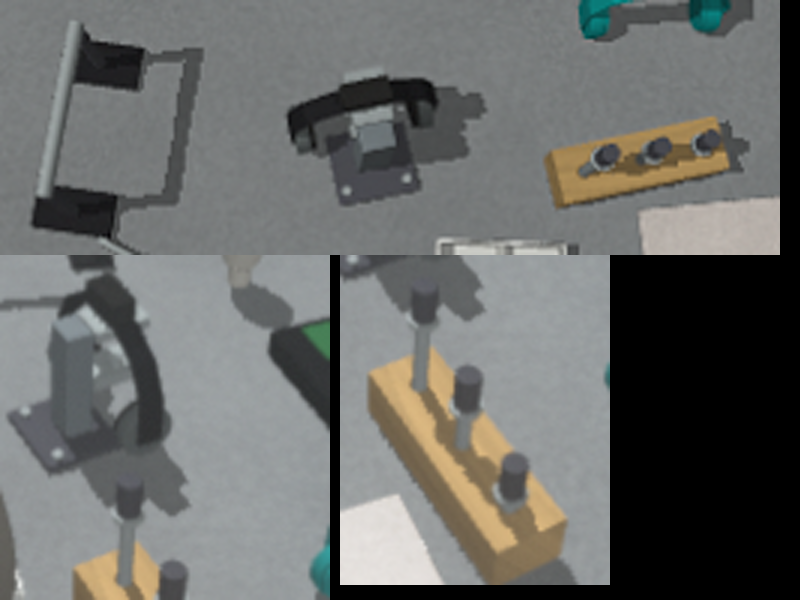

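The crop shows three pins. The candidates, in the side crop, are (425,285), (468,370) and (514,455), and in the top crop (607,152), (656,148) and (706,140). The first shows far more shaft above the rack, so it is the longest, and it is the +y one. The black headphones' pad is in the top crop at x 341–392, y 80–105.

```bash
python3 - <<'E'
from h import *
np.set_printoptions(precision=4,suppress=True)
t,s=cam("top"),cam("side")
a=lambda x,y:(145+x/3-.33,140+y/3-.33)
b=plane(t,[a(76,22),a(45,195)],.15);d=b[0]-b[1];print("bar",b,np.hypot(*d[:2]),np.degrees(np.arctan2(d[1],d[0])),b.mean(0))
k=plane(t,[a(341,82),a(392,80),a(366,92)],.151);print("pad",k)
print("pad tri",tri(t,a(366,91),s,(235+110/3,175+30/3)))
c=plane(t,[a(297,122),a(430,92)],.1);d=c[0]-c[1];print("band ends yaw",c,np.degrees(np.arctan2(-d[0],d[1])))
k=plane(t,[a(345,203),a(420,188)],.006);d=k[0]-k[1];print("base",k,np.hypot(*d[:2]),np.degrees(np.arctan2(-d[0],d[1])))
k=plane(t,[a(547,158),a(718,118),a(563,206),a(730,172)],.045);d=k[0]-k[1];print("rack",k,np.hypot(*d[:2]),np.degrees(np.arctan2(-d[0],d[1])))
k=plane(t,[a(608,151),a(658,147),a(708,136)],.153);print("pin",k)
print("pin tri",tri(t,a(609,148),s,(250+85/3,240+33/3)))
o=r.get_obs();print(R.from_rotvec(o['orientation']).as_matrix())
E
```

```text
bar [[0.5874 0.2947 0.15  ]
 [0.4111 0.3159 0.15  ]] 0.1775871589670058 -6.871745836805656 [0.4992 0.3053 0.15  ]
pad [[ 0.5275  0.0277  0.151 ]
 [ 0.5302 -0.0228  0.151 ]
 [ 0.5176  0.0029  0.151 ]]
pad tri (array([0.5203, 0.0027, 0.1534]), np.float64(0.0045053975490373654))
band ends yaw [[ 0.4977  0.0713  0.1   ]
 [ 0.5312 -0.0661  0.1   ]] 13.704851554499822
base [[ 0.4277  0.0185  0.006 ]
 [ 0.4454 -0.0645  0.006 ]] 0.08481017025848732 12.016898179363885
rack [[ 0.4734 -0.1986  0.045 ]
 [ 0.5205 -0.3916  0.045 ]
 [ 0.4212 -0.2146  0.045 ]
 [ 0.4602 -0.4016  0.045 ]] 0.1986215651411691 13.713873725172139
pin [[ 0.4607 -0.2359  0.153 ]
 [ 0.4653 -0.2865  0.153 ]
 [ 0.4771 -0.3383  0.153 ]]
pin tri (array([ 0.4646, -0.2387,  0.1469]), np.float64(0.0005535637337508618))
[[ 0.9448  0.3276 -0.0007]
 [ 0.3276 -0.9448  0.0015]
 [-0.0001 -0.0016 -1.    ]]
```

Emit:
{"api": "step_arm", "payload": {"rows": [[0.124,0.267,0.023,0,0,0.117],[0.124,0.267,0.023,0,0,0.117],[0.124,0.267,0.023,0,0,0.117],[0.124,0.267,0.023,0,0,0.117],[0.124,0.267,0.023,0,0,0.117]], "jaw": 0}}

```text
clock: 0.52
tcp_pos: [0.2995, -0.4713, 0.2593]
orientation: [-2.944, -1.09, -0.004]
contact_force: [0.1, 0.2, -0.4]
grip_width: 0.0855
gripper_force: 0.0
```

Emit:
{"api": "step_arm", "payload": {"rows": [[0.124,0.267,0.023,0,0,0.117],[0.124,0.267,0.023,0,0,0.117],[0.124,0.267,0.023,0,0,0.117],[0.124,0.267,0.023,0,0,0.117],[0.124,0.267,0.023,0,0,0.117]]}}

```text
clock: 0.93
tcp_pos: [0.373, -0.3111, 0.2734]
orientation: [-2.696, -1.611, -0.003]
contact_force: [-0.6, -0.3, 0.1]
grip_width: 0.0851
gripper_force: 0.0
```

Emit:
{"api": "step_arm", "payload": {"rows": [[0.124,0.267,0.023,0,0,0.117],[0.124,0.267,0.023,0,0,0.117],[0.124,0.267,0.023,0,0,0.117],[0.124,0.267,0.023,0,0,0.117],[0.124,0.267,0.023,0,0,0.117]]}}

```text
clock: 1.35
tcp_pos: [0.447, -0.1507, 0.2875]
orientation: [2.357, 2.077, 0.005]
contact_force: [0.2, -0.2, 0.1]
grip_width: 0.0857
gripper_force: 0.0
```

Now move over the pad with the remaining shift.

Emit:
{"api": "step_arm", "payload": {"rows": [[0.119,0.257,0.022,0,0,0.117],[0.119,0.257,0.022,0,0,0.117],[0.119,0.257,0.022,0,0,0.117],[0.119,0.257,0.022,0,0,0.117],[0.119,0.257,0.022,0,0,0.117]]}}

```text
clock: 1.77
tcp_pos: [0.518, 0.0052, 0.3009]
orientation: [-1.936, -2.473, -0.009]
contact_force: [-0.2, 0.2, 0.1]
grip_width: 0.0852
gripper_force: 0.0
```

```bash
python3 - <<'E'
from h import *
np.set_printoptions(precision=4,suppress=True)
o=r.get_obs();f=eyes.grab_frame("wrist");C=cam("wrist",o)
np.savez('w1.npz',K=C[0],d=C[1],E=C[2])
cv2.imwrite("pics/w1.png",f[:,:,::-1]);print(o['clock'],o['tcp_pos'],R.from_rotvec(o['orientation']).as_matrix()[:,1],o['joints'])
print(proj(C,[[.519,.003,.151],[.499,.305,.15],[.463,-.237,.15]]))
E
```

```text
1.7667 [0.518  0.0052 0.3009] [0.9708 0.24   0.004 ] [ 0.4092  0.2193 -0.6197  1.8275  0.1354  1.1343 -0.0139]
[[ 258.9158  184.7097]
 [ 322.951  -163.3303]
 [ 174.4911  344.8095]]
```

View pics/w1.png

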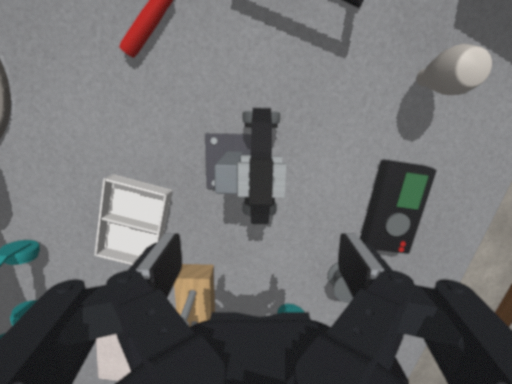

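The wrist view shows the headphone band upright in the image, from (261,108) to (260,222), so the jaw is well aligned across it. The light bracket arm behind it spans x 237–287, y 155–198. I'll measure the pad by mask.

```bash
python3 - <<'E'
from h import *
np.set_printoptions(precision=4,suppress=True)
z=np.load('w1.npz');C=(z['K'],z['d'],z['E'])
f=cv2.imread('pics/w1.png');g=f.max(2)
roi=g[100:230,205:295]
m=(roi<48).astype(np.uint8)
for y in range(0,130,5):
    x=np.flatnonzero(m[y]);print(y+100,(x.min()+205,x.max()+205,len(x)) if len(x) else None, roi[y,40:70:3])
x=np.hstack([np.flatnonzero(m[y]) for y in range(60,95)]);
e=[[np.flatnonzero(m[y]).min()+205,np.flatnonzero(m[y]).max()+205] for y in (62,93)]
print(e)
E
```

```text
100 None [145 145 142 144 144 141 145 144 140 141]
105 None [145 144 144 139 140 142 141 141 146 144]
110 (np.int64(254), np.int64(268), 15) [130 132 123  47  43  43  46  45  50 129]
115 (np.int64(254), np.int64(269), 16) [86 96 86 46 44 44 42 44 45 93]
120 (np.int64(254), np.int64(269), 16) [84 92 75 44 46 46 45 45 43 84]
125 (np.int64(246), np.int64(274), 7) [64 47 47 51 50 48 48 50 48 49]
130 None [95 95 73 50 50 52 52 49 52 82]
135 None [66 66 59 49 50 50 51 53 53 82]
140 None [67 65 55 50 52 51 52 50 50 80]
145 None [84 66 54 52 51 50 52 51 52 86]
150 None [ 92  89  57  50  51  52  51  51  52 122]
155 (np.int64(254), np.int64(268), 11) [127 125  67  47  46  47  47  46  49 121]
160 (np.int64(253), np.int64(270), 9) [169 153  54  47  49  49  46  48  49  99]
165 (np.int64(261), np.int64(261), 1) [166 149  52  51  49  51  50  50  50  77]
170 (np.int64(257), np.int64(257), 1) [172 152  52  48  47  50  51  50  48  81]
175 (np.int64(255), np.int64(262), 2) [169 129  49  49  49  49  49  50  50  91]
180 (np.int64(252), np.int64(263), 2) [166 143  51  51  50  48  47  53  49  83]
185 None [168 134  50  49  49  50  49  50  52  99]
190 (np.int64(252), np.int64(252), 1) [167 126  49  50  51  50  49  48  52 109]
195 None [157 114  51  50  52  51  51  51  49 119]
200 (np.int64(246), np.int64(272), 6) [48 41 50 49 49 51 50 52 49 44]
205 (np.int64(249), np.int64(271), 23) [61 52 42 40 40 39 43 41 42 54]
210 (np.int64(251), np.int64(268), 18) [69 72 42 36 38 40 37 42 52 71]
215 (np.int64(252), np.int64(267), 16) [87 79 49 40 43 39 40 42 66 89]
220 (np.int64(252), np.int64(267), 16) [ 95  93  57  43  41  41  42  43  79 124]
225 None [103  94  92  85  87  89  88  95  97 139]Traceback (most recent call last):
  File "<stdin>", line 10, in <module>
    return umr_minimum(a, axis, None, out, keepdims, initial, where)
ValueError: zero-size array to reduction operation minimum which has no identity
```

```bash
python3 - <<'E'
from h import *
np.set_printoptions(precision=4,suppress=True)
z=np.load('w1.npz');C=(z['K'],z['d'],z['E'])
f=cv2.imread('pics/w1.png');g=f.max(2).astype(float)
ed=[]
for y in range(158,198,4):
    row=g[y];m=row<70;x0=261
    a=x0
    while m[a]:a-=1
    b=x0
    while m[b]:b+=1
    ed.append((y,a,b))
print(ed)
P=plane(C,[(261,178),(261,155),(261,202),(249,178),(273,178)],.151);print(P,P[1]-P[2],P[3]-P[4])
print(proj(C,[P[0]-[0,0,0.15-.125+.001]]), plane(C,[(287,156),(287,198),(287,177)],.125))
E
```

```text
[(158, 250, 271), (162, 249, 272), (166, 250, 272), (170, 250, 272), (174, 249, 272), (178, 249, 272), (182, 249, 272), (186, 249, 272), (190, 249, 271), (194, 249, 271)]
[[ 0.5194  0.0108  0.151 ]
 [ 0.5134  0.0348  0.151 ]
 [ 0.5259 -0.0156  0.151 ]
 [ 0.5069  0.0077  0.151 ]
 [ 0.5319  0.0138  0.151 ]] [-0.0125  0.0503  0.    ] [-0.025  -0.0062  0.    ]
[[260.7959 172.8424]] [[ 0.5438  0.0371  0.125 ]
 [ 0.5573 -0.0116  0.125 ]
 [ 0.5504  0.0133  0.125 ]]
```

Emit:
{"api": "step_arm", "payload": {"rows": [[0.001,0.003,-0.06,0,0,0],[0.001,0.003,-0.13,0,0,0],[0.001,0.003,-0.19,0,0,0],[0.001,0.003,-0.24,0,0,0],[0.001,0.003,-0.257,0,0,0]]}}

```text
clock: 2.23
tcp_pos: [0.513, -0.0032, 0.1412]
orientation: [-1.947, -2.458, 0.009]
contact_force: [-1.4, -0.6, -0.8]
grip_width: 0.0854
gripper_force: 0.0
```

Emit:
{"api": "step_arm", "payload": {"rows": [[0,0,0,0,0,0],[0,0,0,0,0,0],[0,0,0,0,0,0],[0,0,0,0,0,0],[0,0,0,0,0,0]], "jaw": 1, "squeeze": 50}}

```text
clock: 2.65
tcp_pos: [0.5179, -0.0011, 0.1476]
orientation: [1.946, 2.462, 0.004]
contact_force: [0.8, 0.3, 6.9]
grip_width: 0.0255
gripper_force: 10.3
```

Emit:
{"api": "step_arm", "payload": {"rows": [[0,0,0,0,0,0],[0,0,0,0,0,0],[0,0,0,0,0,0],[0,0,0,0,0,0],[0,0,0,0,0,0]]}}

```text
clock: 3.07
tcp_pos: [0.518, -0.0011, 0.1477]
orientation: [1.946, 2.462, 0.003]
contact_force: [0.8, -0.7, 6.3]
grip_width: 0.0248
gripper_force: 50.9
```

Emit:
{"api": "step_arm", "payload": {"rows": [[0,0,0.02,0,0,0],[0,0,0.07,0,0,0],[0,0,0.13,0,0,0],[0,0,0.19,0,0,0],[0,0,0.25,0,0,0]]}}

```text
clock: 3.48
tcp_pos: [0.5156, -0.0009, 0.2982]
orientation: [-1.947, -2.465, 0.0]
contact_force: [0.7, -1.0, -2.7]
grip_width: 0.025
gripper_force: 50.0
```

Emit:
{"api": "step_arm", "payload": {"rows": [[0,0,0.03,0,0,0],[0,0,0.04,0,0,0],[0,0,0.04,0,0,0],[0,0,0.04,0,0,0],[0,0,0.04,0,0,0]]}}

```text
clock: 3.9
tcp_pos: [0.5152, -0.0014, 0.3179]
orientation: [-1.946, -2.463, 0.003]
contact_force: [-0.0, -0.5, -2.3]
grip_width: 0.0246
gripper_force: 50.0
```

```bash
python3 - <<'E'
from h import *
np.set_printoptions(precision=4,suppress=True)
o=r.get_obs();T=cam("top");S=cam("side")
print(o['clock'],o['tcp_pos'],o['grip_width'],o['contact_force'])
f=eyes.grab_frame("side");w=eyes.grab_frame("wrist");g=eyes.grab_frame("top")
np.savez('w2.npz',f=f,w=w,g=g)
c=np.zeros((600,800,3),np.uint8)
c[:384,:400]=cv2.resize(f[100:292,200:400],None,fx=2,fy=2,interpolation=2)
c[:384,400:]=cv2.resize(w[0:192,150:350],None,fx=2,fy=2,interpolation=2)
c[384:594,:780]=cv2.resize(g[120:225:1,145:405],(780,210))
cv2.imwrite('pics/c2.png',c[:,:,::-1])
W=cam("wrist",o);print(proj(W,[[.519,0,.125]]))
E
```

```text
3.9 [ 0.5152 -0.0014  0.3179] 0.024630941232634023 [-0.0469 -0.4577 -2.3408]
[[262.9345 173.0664]]
```

View pics/c2.png

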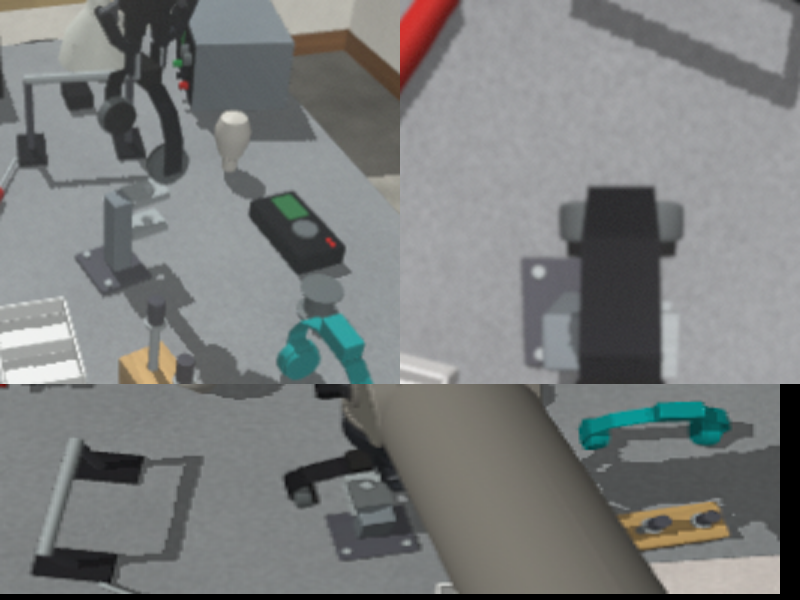

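```bash
python3 - <<'E'
from h import *
np.set_printoptions(precision=4,suppress=True)
S=cam("side")
for z in(.19,.2,.21):
    P=plane(S,[(258.5,157.5),(283.5,180)],z);print(P,P.mean(0),np.linalg.norm(P[0]-P[1]))
o=r.get_obs()
W=cam("wrist",o)
# predicted far edge of band (80 mm along +y axis) at z heights
a=np.radians(13.5);u=np.array([-np.sin(a),np.cos(a),0])
for z in (.29,.26,.23,.2):
    print(z,proj(W,[np.array([.517,.003,z])+.08*u])) 
E
```

```text
[[ 0.5102  0.0929  0.19  ]
 [ 0.5427 -0.0329  0.19  ]] [0.5265 0.03   0.19  ] 0.12992644775987908
[[ 0.5056  0.0768  0.2   ]
 [ 0.5376 -0.0469  0.2   ]] [0.5216 0.015  0.2   ] 0.12775419200048405
[[ 0.501   0.0608  0.21  ]
 [ 0.5324 -0.0608  0.21  ]] [ 0.5167 -0.      0.21  ] 0.12558193624108877
0.29 [[262.7142  90.2741]]
0.26 [[262.3249  94.0532]]
0.23 [[262.0455  96.7672]]
0.2 [[261.835   98.8108]]
```

The wrist crop shows the band gripped square, with its far edge at wrist pixel (260,93). That puts the headphones' centre about 4 mm to +y of the TCP. Side and top show them clear of the bracket, with the rail free. Next I carry them over the rail.

Emit:
{"api": "step_arm", "payload": {"rows": [[-0.002,0.03,0,0,0,-0.01],[-0.005,0.08,0,0,0,-0.02],[-0.008,0.14,0,0,0,-0.033],[-0.011,0.2,0,0,0,-0.046],[-0.014,0.26,0,0,0,-0.06]]}}

```text
clock: 4.47
tcp_pos: [0.5074, 0.156, 0.3189]
orientation: [-2.174, -2.267, 0.002]
contact_force: [1.2, -0.0, -0.9]
grip_width: 0.0245
gripper_force: 50.0
```

Emit:
{"api": "step_arm", "payload": {"rows": [[-0.004,0.06,0,0,0,-0.013],[-0.008,0.12,0,0,0,-0.026],[-0.011,0.18,0,0,0,-0.037],[-0.013,0.22,0,0,0,-0.047],[-0.014,0.244,0,0,0,-0.053]]}}

```text
clock: 4.88
tcp_pos: [0.4978, 0.3052, 0.3188]
orientation: [-2.347, -2.084, 0.001]
contact_force: [0.0, -0.7, -2.2]
grip_width: 0.0244
gripper_force: 50.0
```

Emit:
{"api": "step_arm", "payload": {"rows": [[0,0,0,0,0,0],[0,0,0,0,0,0],[0,0,0,0,0,0]]}}

```text
clock: 5.13
tcp_pos: [0.4998, 0.2999, 0.3189]
orientation: [2.353, 2.081, -0.003]
contact_force: [-0.7, -1.0, -1.5]
grip_width: 0.0249
gripper_force: 50.0
```

```bash
python3 - <<'E'
from h import *
np.set_printoptions(precision=4,suppress=True)
o=r.get_obs();print(o['clock'],o['tcp_pos'],R.from_rotvec(o['orientation']).as_matrix()[:,1],o['contact_force'])
w=eyes.grab_frame("wrist");s=eyes.grab_frame("side")
W=cam("wrist",o);np.savez('w3.npz',K=W[0],d=W[1],E=W[2],w=w)
c=np.zeros((584,800,3),np.uint8);c[:384,:512]=w;c[:384,512:]=cv2.resize(s[30:222,160:304],(288,384))
cv2.imwrite('pics/c3.png',c[:384,:,::-1])
print(proj(W,[[.5874,.2947,.15],[.4111,.3159,.15],[.4992,.3053,.15]]))
E
```

```text
5.1333 [0.4998 0.2999 0.3189] [ 0.9925 -0.1221 -0.0009] [-0.6649 -0.9766 -1.4879]
[[336.2711 173.211 ]
 [180.9413 173.5214]
 [258.5229 173.3307]]
```

View pics/c3.png

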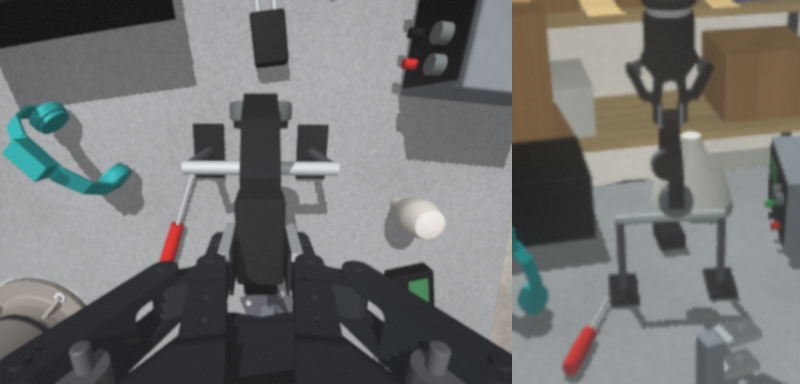

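The bar shows in the wrist view from (182,167) to (339,168), about 5 px up from where I predicted. It is parallel to the jaw line, and the headphones hang level astride and above it.

```bash
python3 - <<'E'
from h import *
np.set_printoptions(precision=4,suppress=True)
z=np.load('w3.npz');C=(z['K'],z['d'],z['E']);g=z['w'].max(2).astype(int)
for c in(220,235,290,310,330):
    col=g[155:185,c];y=np.flatnonzero(col>175)+155;print(c,y.min(),y.max())
P=plane(C,[(182,168),(339,168.5),(260.5,168)],.145);print(P,np.linalg.norm(P[0]-P[1]))
a=np.radians(-6.9);u=np.array([-np.sin(a),np.cos(a),0])
for d in(0,.004,.008):
  print(d,[proj(C,[np.array([.4998,.2999,zz])+(.08+d)*u]) for zz in(.29,.26,.23)])
gg=g[80:130,262];print(gg)
E
```

```text
220 162 171
235 161 171
290 155 155
310 163 171
330 163 172
[[0.412  0.3212 0.145 ]
 [0.5921 0.2986 0.145 ]
 [0.5021 0.3102 0.145 ]] 0.18152981765981366
0 [array([[259.1474,  97.7364]]), array([[259.2705, 100.1566]]), array([[259.3591, 101.8998]])]
0.004 [array([[259.1331,  90.1705]]), array([[259.2593,  93.8413]]), array([[259.3499,  96.4804]])]
0.008 [array([[259.1187,  82.5037]]), array([[259.2479,  87.4553]]), array([[259.3406,  91.0087]])]
[112 115 126 145 167 174 174 172 172 173 174 170 152 121  80  54  47  50
  50  51  47  46  47  49  50  50  51  49  49  50  50  49  50  48  50  49
  51  50  53  55  55  54  56  56  56  55  56  56  56  56]
```

Emit:
{"api": "step_arm", "payload": {"rows": [[0.001,0.008,0,0,0,0],[0.001,0.008,-0.04,0,0,0],[0.001,0.008,-0.09,0,0,0],[0.001,0.008,-0.14,0,0,0],[0.001,0.008,-0.18,0,0,0]]}}

```text
clock: 5.65
tcp_pos: [0.5001, 0.305, 0.2099]
orientation: [2.354, 2.081, -0.002]
contact_force: [0.4, -1.0, -2.3]
grip_width: 0.0246
gripper_force: 49.9
```

Emit:
{"api": "step_arm", "payload": {"rows": [[0,0,-0.03,0,0,0],[0,0,-0.048,0,0,0],[0,0,-0.056,0,0,0],[0,0,-0.062,0,0,0],[0,0,-0.062,0,0,0]]}}

```text
clock: 6.07
tcp_pos: [0.5005, 0.3062, 0.1748]
orientation: [2.353, 2.082, 0.001]
contact_force: [-0.7, -0.3, -1.7]
grip_width: 0.0249
gripper_force: 49.9
```

Emit:
{"api": "step_arm", "payload": {"rows": [[0,0,0,0,0,0],[0,0,0,0,0,0],[0,0,0,0,0,0]]}}

```text
clock: 6.32
tcp_pos: [0.5006, 0.3064, 0.1755]
orientation: [2.352, 2.082, 0.003]
contact_force: [-0.0, 0.4, -2.2]
grip_width: 0.0248
gripper_force: 49.9
```

Still carrying the full weight, so I lower slowly until the bar takes it.

Emit:
{"api": "step_arm", "payload": {"rows": [[0,0,-0.002,0,0,0],[0,0,-0.004,0,0,0],[0,0,-0.004,0,0,0],[0,0,-0.004,0,0,0]]}}

```text
clock: 6.65
tcp_pos: [0.5004, 0.3062, 0.1726]
orientation: [2.352, 2.082, 0.001]
contact_force: [0.2, -0.5, 2.2]
grip_width: 0.0247
gripper_force: 50.4
```

Emit:
{"api": "step_arm", "payload": {"rows": [[0,0,-0.001,0,0,0],[0,0,-0.002,0,0,0],[0,0,-0.002,0,0,0],[0,0,-0.002,0,0,0]]}}

```text
clock: 6.98
tcp_pos: [0.5004, 0.3063, 0.1725]
orientation: [2.352, 2.081, 0.001]
contact_force: [-3.4, -3.3, 12.4]
grip_width: 0.0249
gripper_force: 51.8
```

Emit:
{"api": "step_arm", "payload": {"rows": [[0,0,0.001,0,0,0],[0,0,0.001,0,0,0]]}}

```text
clock: 7.15
tcp_pos: [0.5004, 0.3062, 0.1725]
orientation: [2.352, 2.082, 0.001]
contact_force: [-1.5, -1.7, 7.2]
grip_width: 0.0249
gripper_force: 51.1
```

Emit:
{"api": "step_arm", "payload": {"rows": [[0,0,0,0,0,0],[0,0,0,0,0,0],[0,0,0,0,0,0],[0,0,0,0,0,0],[0,0,0,0,0,0]], "jaw": 0}}

```text
clock: 7.57
tcp_pos: [0.5001, 0.306, 0.1713]
orientation: [-2.352, -2.082, 0.0]
contact_force: [0.8, 0.4, -0.8]
grip_width: 0.0832
gripper_force: 0.0
```

Emit:
{"api": "step_arm", "payload": {"rows": [[0,0,0.02,0,0,0],[0,0,0.06,0,0,0],[0,0,0.12,0,0,0],[0,0,0.18,0,0,0],[0,0,0.18,0,0,0]]}}

```text
clock: 7.98
tcp_pos: [0.5025, 0.3091, 0.2878]
orientation: [2.351, 2.081, 0.019]
contact_force: [1.0, 1.0, 1.2]
grip_width: 0.0855
gripper_force: 0.0
```

Emit:
{"api": "step_arm", "payload": {"rows": [[0,0,0,0,0,0],[0,0,0,0,0,0],[0,0,0,0,0,0]]}}

```text
clock: 8.23
tcp_pos: [0.4997, 0.3054, 0.2786]
orientation: [-2.352, -2.082, 0.003]
contact_force: [-0.2, -0.3, -0.4]
grip_width: 0.0857
gripper_force: 0.0
```

```bash
python3 - <<'E'
from h import *
np.set_printoptions(precision=4,suppress=True)
o=r.get_obs();print(o['clock'],o['tcp_pos'],o['contact_force'])
w=eyes.grab_frame("wrist");s=eyes.grab_frame("side");t=eyes.grab_frame("top")
W=cam("wrist",o);np.savez('w4.npz',K=W[0],d=W[1],E=W[2],w=w,s=s,t=t)
c=np.zeros((500,800,3),np.uint8);c[:384,:512]=w;c[:384,512:]=cv2.resize(s[30:222,160:304],(288,384))
c[384:,:]=cv2.resize(t[150:208,205:605][:,:],(800,116)) if 0 else 0
q=cv2.resize(t[140:180,225:320],(285,116));c[384:,:285]=q
cv2.imwrite('pics/c4.png',c[:,:,::-1])
E
```

```text
8.2333 [0.4997 0.3054 0.2786] [-0.1695 -0.348  -0.3674]
```

View pics/c4.png

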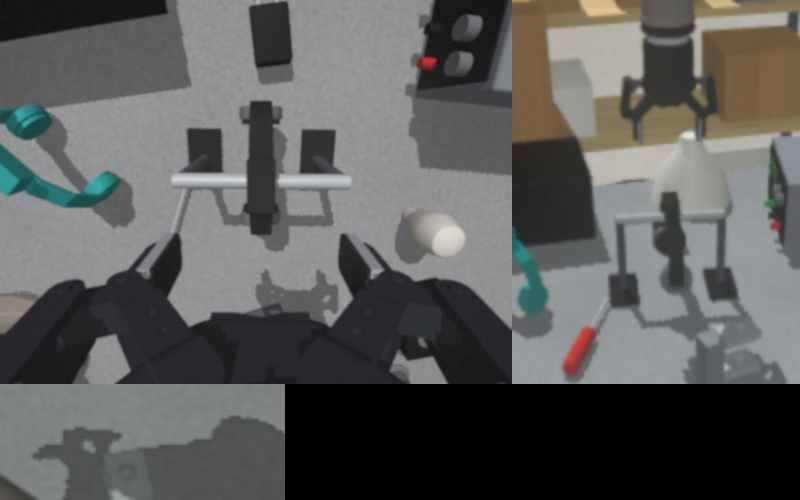

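The headphones hang on the bar's middle: band at (261,181), bar from x 172 to 350. They are released and level. Next I move over the bracket to find the bore.

Emit:
{"api": "step_arm", "payload": {"rows": [[0.003,-0.05,0.01,0,0,0.012],[0.006,-0.11,0.02,0,0,0.025],[0.009,-0.17,0.03,0,0,0.038],[0.012,-0.23,0.03,0,0,0.05],[0.015,-0.29,0.03,0,0,0.062]]}}

```text
clock: 8.8
tcp_pos: [0.5089, 0.1305, 0.2973]
orientation: [-2.136, -2.303, 0.0]
contact_force: [0.7, -0.6, 0.2]
grip_width: 0.0855
gripper_force: 0.0
```

Emit:
{"api": "step_arm", "payload": {"rows": [[0.003,-0.06,0,0,0,0.012],[0.006,-0.12,0,0,0,0.025],[0.008,-0.17,0,0,0,0.038],[0.01,-0.2,0,0,0,0.049],[0.01,-0.21,0,0,0,0.051]]}}

```text
clock: 9.22
tcp_pos: [0.515, 0.0018, 0.2966]
orientation: [-1.953, -2.46, 0.003]
contact_force: [0.3, -0.3, 0.2]
grip_width: 0.0851
gripper_force: 0.0
```

Emit:
{"api": "step_arm", "payload": {"rows": [[0,0,0,0,0,0],[0,0,0,0,0,0],[0,0,0,0,0,0],[0,0,0,0,0,0]]}}

```text
clock: 9.55
tcp_pos: [0.5151, 0.0081, 0.2975]
orientation: [-1.944, -2.467, -0.001]
contact_force: [-0.1, -0.7, 1.3]
grip_width: 0.0854
gripper_force: 0.0
```

```bash
python3 - <<'E'
from h import *
np.set_printoptions(precision=4,suppress=True)
o=r.get_obs();print(o['clock'],o['tcp_pos'],R.from_rotvec(o['orientation']).as_matrix()[:,1],o['contact_force'])
w=eyes.grab_frame("wrist")
W=cam("wrist",o);np.savez('w5.npz',K=W[0],d=W[1],E=W[2],w=w)
p=proj(W,[[.52,.003,.125]])[0];print(p)
x,y=int(p[0])-70,max(0,int(p[1])-70)
print(x,y)
cv2.imwrite('pics/c5.png',cv2.resize(w[y:y+140,x:x+140],None,fx=4,fy=4,interpolation=2)[:,:,::-1])
E
```

```text
9.55 [0.5151 0.0081 0.2975] [0.9723 0.2337 0.0002] [-0.1435 -0.7281  1.2576]
[262.1535 182.367 ]
192 112
```

View pics/c5.png

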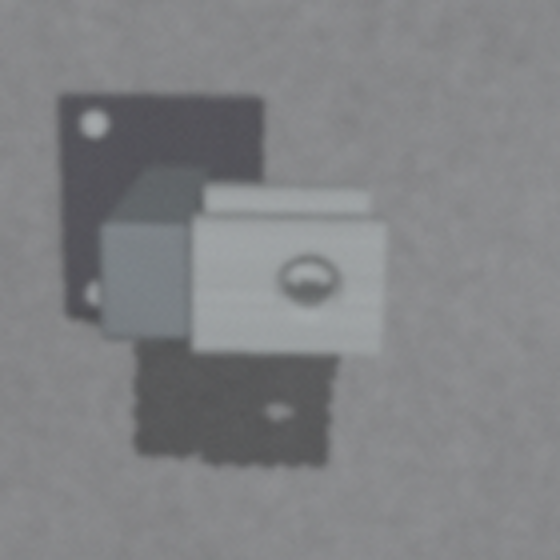

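The crop shows the bracket's arm from above, with the bore at crop (310,280), which is wrist pixel (269.1,181.6). The arm is 34 px wide, as expected for 40 mm. The calibrated offset of the wrist camera is the main error, so I'll measure the pin the same way and use relative positions.

```bash
python3 - <<'E'
from h import *
np.set_printoptions(precision=4,suppress=True)
z=np.load('w5.npz');C=(z['K'],z['d'],z['E'])
print(plane(C,[(269.1,181.6)],.125), plane(C,[(192+385/4,112+285/4),(192+193/4,112+285/4)],.125))
E
```

```text
[[0.5276 0.0058 0.125 ]] [[ 0.5499  0.0091  0.125 ]
 [ 0.4954 -0.004   0.125 ]]
```

Emit:
{"api": "step_arm", "payload": {"rows": [[-0.01,-0.05,0,0,0,0],[-0.023,-0.11,0,0,0,0],[-0.036,-0.17,0,0,0,0],[-0.048,-0.23,0,0,0,0],[-0.061,-0.29,0,0,0,0]]}}

```text
clock: 10.02
tcp_pos: [0.4784, -0.1685, 0.2977]
orientation: [1.945, 2.466, 0.0]
contact_force: [0.8, 0.0, -0.4]
grip_width: 0.0852
gripper_force: 0.0
```

Emit:
{"api": "step_arm", "payload": {"rows": [[-0.012,-0.06,0,0,0,0],[-0.021,-0.1,0,0,0,0],[-0.025,-0.119,0,0,0,0],[-0.025,-0.119,0,0,0,0],[-0.025,-0.119,0,0,0,0]]}}

```text
clock: 10.43
tcp_pos: [0.4641, -0.2379, 0.2975]
orientation: [-1.946, -2.465, -0.001]
contact_force: [0.2, -0.0, 0.3]
grip_width: 0.0853
gripper_force: 0.0
```

Emit:
{"api": "step_arm", "payload": {"rows": [[0,0,0,0,0,0],[0,0,0,0,0,0],[0,0,0,0,0,0]]}}

```text
clock: 10.68
tcp_pos: [0.4642, -0.2375, 0.2976]
orientation: [1.944, 2.468, 0.001]
contact_force: [-0.5, 0.4, 0.3]
grip_width: 0.0857
gripper_force: 0.0
```

```bash
python3 - <<'E'
from h import *
np.set_printoptions(precision=4,suppress=True)
o=r.get_obs();print(o['clock'],o['tcp_pos'],R.from_rotvec(o['orientation']).as_matrix()[:,1:],o['contact_force'])
w=eyes.grab_frame("wrist")
W=cam("wrist",o);np.savez('w6.npz',K=W[0],d=W[1],E=W[2],w=w)
p=proj(W,[[.4635,-.2375,.153]])[0];print(p)
x,y=int(p[0])-75,max(0,int(p[1])-75)
print(x,y)
cv2.imwrite('pics/c6.png',cv2.resize(w[y:y+150,x:x+150],None,fx=4,fy=4,interpolation=2)[:,:,::-1])
E
```

```text
10.6833 [ 0.4642 -0.2375  0.2976] [[ 0.9722  0.0003]
 [ 0.2341  0.0003]
 [ 0.0004 -1.    ]] [-0.4838  0.428   0.3069]
[258.3266 183.1411]
183 108
```

View pics/c6.png

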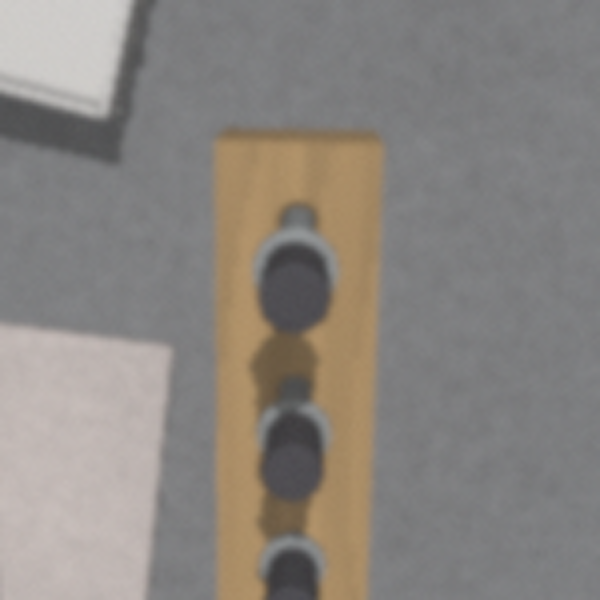

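The crop shows the three pins in a row, with the longest at the top of the image. Its knob top is at crop (295,297), which is wrist pixel (256.4,181.9), and it has the largest knob and collar, so it is nearest the camera.

```bash
python3 - <<'E'
from h import *
np.set_printoptions(precision=4,suppress=True)
z=np.load('w6.npz');C=(z['K'],z['d'],z['E'])
print(plane(C,[(256.4,181.9)],.153))
z0=plane(C,[(183+259/4,108+297/4),(183+331/4,108+297/4)],.153);print(np.linalg.norm(z0[0]-z0[1]))
# check: rack hole axis, rack end/edges
print(plane(C,[(183+217/4,108+137/4),(183+382/4,108+137/4)],.045))
E
```

```text
[[ 0.4612 -0.2367  0.153 ]]
0.019027757964950043
[[ 0.4267 -0.2139  0.045 ]
 [ 0.4835 -0.2002  0.045 ]]
```

Emit:
{"api": "step_arm", "payload": {"rows": [[-0.005,0.002,-0.05,0,0,0],[-0.005,0.002,-0.11,0,0,0],[-0.005,0.002,-0.17,0,0,0],[-0.005,0.002,-0.22,0,0,0],[-0.005,0.002,-0.25,0,0,0]]}}

```text
clock: 11.15
tcp_pos: [0.4591, -0.2369, 0.1444]
orientation: [-1.944, -2.463, 0.001]
contact_force: [0.3, 1.0, 0.0]
grip_width: 0.0853
gripper_force: 0.0
```

Emit:
{"api": "step_arm", "payload": {"rows": [[0,0,-0.01,0,0,0],[0,0,-0.016,0,0,0],[0,0,-0.016,0,0,0],[0,0,-0.016,0,0,0]]}}

```text
clock: 11.48
tcp_pos: [0.4616, -0.2383, 0.1392]
orientation: [1.946, 2.463, 0.001]
contact_force: [-0.2, -0.9, -0.5]
grip_width: 0.0849
gripper_force: 0.0
```

Emit:
{"api": "step_arm", "payload": {"rows": [[0,0,0,0,0,0],[0,0,0,0,0,0],[0,0,0,0,0,0],[0,0,0,0,0,0],[0,0,0,0,0,0]], "jaw": 1, "squeeze": 60}}

```text
clock: 11.9
tcp_pos: [0.4606, -0.2383, 0.1382]
orientation: [1.948, 2.464, 0.0]
contact_force: [-0.5, 0.3, -0.7]
grip_width: 0.0255
gripper_force: 0.0
```

Emit:
{"api": "step_arm", "payload": {"rows": [[0,0,0,0,0,0],[0,0,0,0,0,0],[0,0,0,0,0,0],[0,0,0,0,0,0]]}}

```text
clock: 12.23
tcp_pos: [0.4608, -0.2383, 0.1383]
orientation: [1.948, 2.464, -0.0]
contact_force: [-1.3, 0.5, 4.6]
grip_width: 0.0181
gripper_force: 58.6
```

Emit:
{"api": "step_arm", "payload": {"rows": [[0,0,0.01,0,0,0],[0,0,0.03,0,0,0],[0,0,0.06,0,0,0],[0,0,0.11,0,0,0],[0,0,0.17,0,0,0]]}}

```text
clock: 12.65
tcp_pos: [0.459, -0.2374, 0.24]
orientation: [-1.944, -2.462, 0.001]
contact_force: [1.2, -1.7, -1.4]
grip_width: 0.0183
gripper_force: 58.8
```

Emit:
{"api": "step_arm", "payload": {"rows": [[0,0,0.05,0,0,0],[0,0,0.09,0,0,0],[0,0,0.1,0,0,0],[0,0,0.1,0,0,0],[0,0,0.1,0,0,0]]}}

```text
clock: 13.07
tcp_pos: [0.4599, -0.2379, 0.2992]
orientation: [-1.947, -2.464, 0.001]
contact_force: [0.8, -0.2, -1.9]
grip_width: 0.0179
gripper_force: 58.9
```

Emit:
{"api": "step_arm", "payload": {"rows": [[0.014,0.05,0,0,0,0],[0.03,0.11,0,0,0,0],[0.047,0.17,0,0,0,0],[0.064,0.23,0,0,0,0],[0.08,0.29,0,0,0,0]]}}

```text
clock: 13.48
tcp_pos: [0.5075, -0.0626, 0.2978]
orientation: [-1.946, -2.462, 0.003]
contact_force: [-0.0, -0.4, -1.8]
grip_width: 0.0183
gripper_force: 58.8
```

Emit:
{"api": "step_arm", "payload": {"rows": [[0.016,0.05,0,0,0,0],[0.026,0.09,0,0,0,0],[0.032,0.114,0,0,0,0],[0.032,0.114,0,0,0,0],[0.032,0.114,0,0,0,0]]}}

```text
clock: 13.9
tcp_pos: [0.5267, 0.0048, 0.298]
orientation: [-1.943, -2.465, 0.003]
contact_force: [-1.0, -1.7, -1.4]
grip_width: 0.018
gripper_force: 58.8
```

Emit:
{"api": "step_arm", "payload": {"rows": [[0,0,-0.04,0,0,0],[0,0,-0.055,0,0,0],[0,0,-0.055,0,0,0],[0,0,-0.055,0,0,0],[0,0,-0.055,0,0,0]]}}

```text
clock: 14.32
tcp_pos: [0.5279, 0.0036, 0.2673]
orientation: [1.949, 2.464, 0.0]
contact_force: [0.3, 0.1, -0.9]
grip_width: 0.0183
gripper_force: 59.0
```

```bash
python3 - <<'E'
from h import *
np.set_printoptions(precision=4,suppress=True)
o=r.get_obs();print(o['clock'],o['tcp_pos'],o['contact_force'],o['grip_width'])
w=eyes.grab_frame("wrist");s=eyes.grab_frame("side")
W=cam("wrist",o);S=cam("side");np.savez('w7.npz',K=W[0],d=W[1],E=W[2],w=w,s=s)
tip=o['tcp_pos']+[0,0,-.127];B=np.array([.5276,.0058,.125])
print("tip",tip,proj(W,[tip,B])[:, :],proj(S,[tip,B]))
p=proj(W,[B])[0];q=proj(S,[tip])[0];a,b=int(p[0])-49,max(0,int(p[1])-75);c,d=int(q[0])-49,int(q[1])-90
print(a,b,c,d)
C=np.hstack([cv2.resize(w[b:b+150,a:a+98],(392,600),interpolation=2),cv2.resize(s[d:d+150,c:c+98],(392,600),interpolation=2)])
cv2.imwrite('pics/c7.png',C[:,:,::-1])
E
```

```text
14.3167 [0.5279 0.0036 0.2673] [ 0.3343  0.1276 -0.8988] 0.018268565414140393
tip [0.5279 0.0036 0.1403] [[258.9899 187.7982]
 [259.1974 181.8275]] [[273.2858 188.5702]
 [272.7591 192.6795]]
210 106 224 98
```

View pics/c7.png

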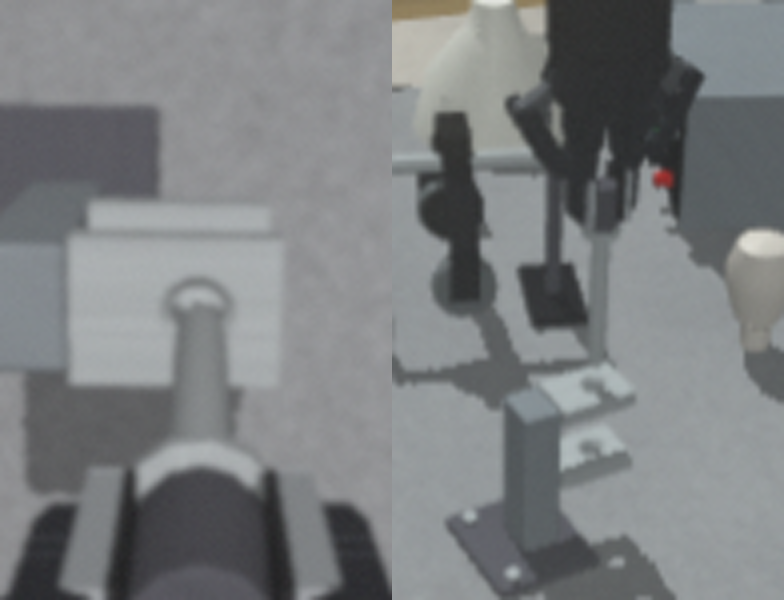

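The wrist crop shows the tip at (200,~308) just over the bore ring, which is centred at (199,298). In the side crop the tip is at (598,360), right above the upper bore at (596,385). A correction of about 1 mm in +y is enough, since the chamfer takes the rest. I lower slowly and watch the forces.

Emit:
{"api": "step_arm", "payload": {"rows": [[-0.001,0.002,0,0,0,0],[-0.001,0.002,-0.01,0,0,0],[-0.001,0.002,-0.02,0,0,0],[-0.001,0.002,-0.03,0,0,0],[-0.001,0.002,-0.03,0,0,0]]}}

```text
clock: 14.83
tcp_pos: [0.5266, 0.0049, 0.2474]
orientation: [-1.947, -2.464, 0.002]
contact_force: [0.4, -2.3, -2.4]
grip_width: 0.0186
gripper_force: 58.8
```

Emit:
{"api": "step_arm", "payload": {"rows": [[0,0,-0.006,0,0,0],[0,0,-0.012,0,0,0],[0,0,-0.018,0,0,0],[0,0,-0.018,0,0,0]]}}

```text
clock: 15.17
tcp_pos: [0.5269, 0.005, 0.2373]
orientation: [-1.948, -2.464, 0.001]
contact_force: [0.3, -1.3, -2.6]
grip_width: 0.0181
gripper_force: 58.8
```

Emit:
{"api": "step_arm", "payload": {"rows": [[0,0,-0.01,0,0,0],[0,0,-0.02,0,0,0],[0,0,-0.03,0,0,0],[0,0,-0.04,0,0,0],[0,0,-0.045,0,0,0]]}}

```text
clock: 15.58
tcp_pos: [0.527, 0.0051, 0.2101]
orientation: [-1.948, -2.464, 0.001]
contact_force: [0.6, -3.7, 0.5]
grip_width: 0.0181
gripper_force: 59.0
```

Emit:
{"api": "step_arm", "payload": {"rows": [[0,0,0,0,0,0],[0,0,-0.007,0,0,0],[0,0,-0.013,0,0,0],[0,0,-0.02,0,0,0],[0,0,-0.02,0,0,0]]}}

```text
clock: 16.0
tcp_pos: [0.527, 0.0051, 0.1983]
orientation: [-1.948, -2.464, 0.001]
contact_force: [0.8, -3.5, -3.0]
grip_width: 0.0183
gripper_force: 58.8
```

Emit:
{"api": "step_arm", "payload": {"rows": [[0,-0.001,0,0,0,0],[0,-0.001,-0.006,0,0,0],[0,-0.001,-0.012,0,0,0],[0,-0.001,-0.018,0,0,0],[0,-0.001,-0.024,0,0,0]]}}

```text
clock: 16.42
tcp_pos: [0.5272, 0.0047, 0.1845]
orientation: [1.948, 2.464, -0.0]
contact_force: [-0.6, -5.0, 0.5]
grip_width: 0.0179
gripper_force: 59.1
```

Emit:
{"api": "step_arm", "payload": {"rows": [[0,0,-0.007,0,0,0],[0,0,-0.014,0,0,0],[0,0,-0.02,0,0,0],[0,0,-0.026,0,0,0],[0,0,-0.026,0,0,0]]}}

```text
clock: 16.83
tcp_pos: [0.5271, 0.0045, 0.1681]
orientation: [-1.948, -2.464, 0.0]
contact_force: [1.4, -4.5, -4.5]
grip_width: 0.0182
gripper_force: 58.7
```

Emit:
{"api": "step_arm", "payload": {"rows": [[0,0,0,0,0,0],[0,0,0,0,0,0],[0,0,0,0,0,0],[0,0,0,0,0,0]]}}

```text
clock: 17.17
tcp_pos: [0.527, 0.0045, 0.1682]
orientation: [-1.948, -2.464, 0.0]
contact_force: [2.5, -4.8, -4.7]
grip_width: 0.0183
gripper_force: 58.7
```

```bash
python3 - <<'E'
from h import *
np.set_printoptions(precision=4,suppress=True)
o=r.get_obs();print(o['clock'],o['tcp_pos'],o['contact_force'],o['grip_width'])
w=eyes.grab_frame("wrist");s=eyes.grab_frame("side")
W=cam("wrist",o);S=cam("side");np.savez('w8.npz',K=W[0],d=W[1],E=W[2],w=w,s=s)
B=np.array([.5276,.0058,.125])
for h in(.035,.14,.145): print(h,proj(S,[[.5272,.0055,h]]),proj(W,[[.5272,.0055,h]]))
C=np.zeros((600,800,3),np.uint8)
C[:,:400]=cv2.resize(s[120:270,225:325],(400,600),interpolation=2)
C[:,400:]=cv2.resize(s[0:300,140:340],(400,600),interpolation=2)
cv2.imwrite('pics/c8.png',C[:,:,::-1])
E
```

```text
17.1667 [0.527  0.0045 0.1682] [ 2.472  -4.8185 -4.7204] 0.018295470495990646
0.035 [[271.6495 218.0504]] [[259.4569 185.2552]]
0.14 [[272.8271 188.3195]] [[259.3167 228.314 ]]
0.145 [[272.8858 186.8234]] [[259.3057 231.6756]]
```

View pics/c8.png

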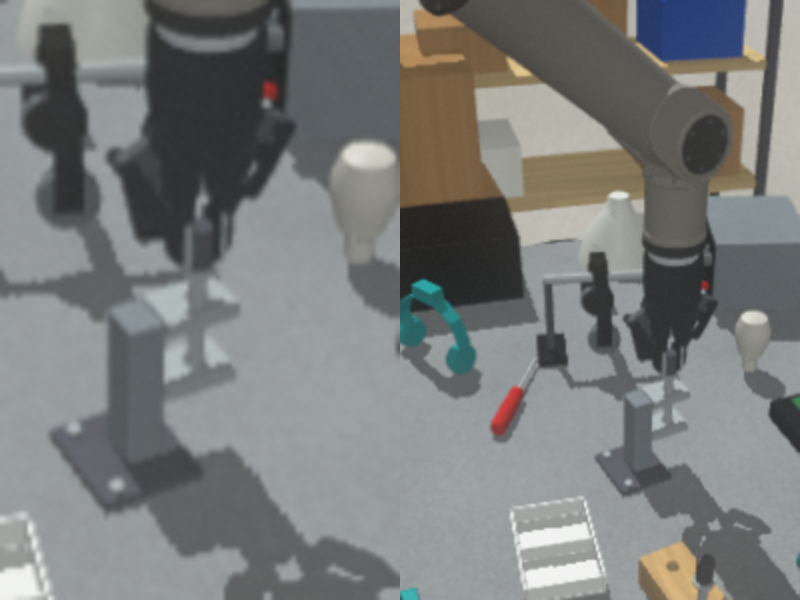

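The side view shows the pin through both arms, collar still above the upper arm, with the headphones still on the rail behind it. I'll check the collar height in the image before the last few mm.

```bash
python3 - <<'E'
from h import *
z=np.load('w8.npz');s=z['s'].max(2);p=np.load('w7.npz')['s'].max(2)
print("now");print(s[174:200,268:282])
print("before");print(p[140:165,268:282])
S=cam("side")
for h in(.2447-.0,.2447+.0052): print(proj(S,[[.5279,.0052,h]]))
E
```

```text
now
[[ 53  54  53  53  57  81 117 100  77  59  52  57  89 105]
 [ 53  53  55  60  69  85 100 100  96  81  57  58  92 107]
 [ 53  53  59  76  91  87  97 100 100  94  68  58  90 103]
 [ 54  54  62  97 109  88  92  95  94  89  65  59  90  96]
 [ 53  55  61  99 111  84  82  81  80  73  60  57  90  96]
 [ 52  55  61 100 111  82  73  75  72  69  59  58  97  98]
 [ 53  57  65 100 110  82  73  72  73  69  58  61 103  99]
 [ 55  57  69 102 111  84  73  72  73  69  59  62 105 101]
 [ 55  55  69 103 111  85  74  72  73  70  57  61 108 114]
 [ 57  57  70 102 111  84  75  73  72  69  60  64 109 135]
 [ 71  59  70 103 111  82  74  73  72  69  65  79 118 145]
 [106  78  80 105 110  81  71  73  71  73  89 118 136 154]
 [139 111  99 108 107  79  72  73  74  82 111 141 153 157]
 [137 122 109 112 105  88  85  87  91 101 114 138 153 157]
 [104 103 105 113 115 110 110 111 113 120 120 135 153 156]
 [105 104 107 122 121 121 122 122 125 145 148 135 152 157]
 [126 137 143 152 130 122 122 123 138 174 181 166 164 160]
 [164 177 181 178 132 121 124 124 143 177 185 183 176 167]
 [185 186 185 173 129 121 124 124 
[... 1281 characters left out ...]
 130 100 102 110  94  71  70  71  69  76 102 138]
 [157 157 153 123 108 107  93  80  79  79  79  93 112 139]
 [157 158 157 134 115 111 106 101 102 101 101 110 122 148]
 [157 156 154 146 129 119 116 116 118 120 121 123 137 150]
 [156 156 155 153 146 135 117 118 119 120 128 139 150 154]
 [156 156 156 157 153 146 121 119 121 120 135 150 155 155]
 [156 155 155 157 156 146 121 119 120 119 135 151 156 155]
 [154 153 154 155 154 143 120 118 120 119 132 150 155 156]
 [147 152 155 154 152 137 119 118 120 117 134 150 155 154]
 [117 138 151 152 151 136 119 119 122 118 140 153 156 153]
 [ 71 111 146 152 151 134 119 120 122 120 147 155 157 155]]
[[274.39771043 155.3576343 ]]
[[274.46483417 153.62499885]]
```

Emit:
{"api": "step_arm", "payload": {"rows": [[0,-0.001,0,0,0,0],[0,-0.002,-0.005,0,0,0],[0,-0.002,-0.01,0,0,0],[0,-0.002,-0.01,0,0,0],[0,-0.002,-0.01,0,0,0]]}}

```text
clock: 17.68
tcp_pos: [0.5271, 0.004, 0.1627]
orientation: [-1.947, -2.465, -0.0]
contact_force: [0.3, -3.3, -2.4]
grip_width: 0.0185
gripper_force: 58.8
```

The collar moved 31.5 px between the two views against 31.3 px predicted, so the pin has not slipped in the grip. The collar now sits about 15.4 mm above the arm. I let it settle and hand in.

Emit:
{"api": "step_arm", "payload": {"rows": [[0,0,0,0,0,0],[0,0,0,0,0,0],[0,0,0,0,0,0],[0,0,0,0,0,0],[0,0,0,0,0,0]]}}

```text
clock: 18.1
tcp_pos: [0.5271, 0.0039, 0.1631]
orientation: [-1.948, -2.465, -0.0]
contact_force: [0.5, -2.2, -2.6]
grip_width: 0.0181
gripper_force: 58.8
```

```bash
python3 -c "
from bench import r
o=r.get_obs();print(o['clock'],o['tcp_pos'],o['contact_force']);print(r.hand_in())"
```

```text
18.1 [0.52707749 0.00388802 0.16314104] [ 0.45874347 -2.24575035 -2.57742465]
the job is handed in; nothing more can be done
None
```

Job handed in at 18.1 s: the headphones hang released on the middle of the rail, and the long pin is held through both bracket arms with its collar about 16 mm above the upper arm.

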